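Load two cartridge strips and swing the clamp bar shut

ROBOT

A 6-joint arm with a two-finger parallel gripper is mounted at the origin on the work surface. World frame = base frame: x ahead of the robot, y to its left, z up, the work surface at z = 0. Lengths are in m, angles in rad, forces in N, time in s.
With the tool pointing down it reaches from about 0.325 to 0.85 m from the base axis. Payload 4.4 kg.
Tool frame: the origin (TCP) lies on the mounting face of the last link; the fingertips stand 199 mm ahead of it and the grasp point (between the pads) lies 180 mm ahead of it (bot.pinch_z is the distance from the TCP to the grasp point, in m); y points along the fingers, z is the direction in which the jaws open and shut, and the axes are right-handed (so a half turn about y gives the same grasp; the last joint's range is limited). The gripper opens to 94 mm and grips with 3 to 60 N. Pads are 16 mm wide; open, the fingers measure 119 mm over their backs; the gripper's body (75 mm by 177 mm) begins 78 mm behind the grasp point.
Start: joints at [-1.369, 0.207, 1.542, -0, 1.393, -0.15], TCP at [0.198, -0.54, 0.405] pointing down, gripper open.
Joint ranges: [-2.73, 2.73], [-0.86, 2.22], [0.23, 2.46], [-1.11, 4.25], [0.08, 2.63], [-2.82, 2.82]. Speed limits (rad/s): [2.79, 2.79, 3.14, 3.14, 3.14, 3.14].

INTERFACE

Orientations are given as a 3x3 rotation matrix whose columns are the frame's x, y, z axes.
In Python, from workcell import bot gives the robot as it stands.
- The arm moves only by the tool jog_arm, never from a script. Its argument "targets" is one flat list of numbers, 7 for each row, row after row: the shift along the tool's x, y, z in cm, then the turn, a rotation vector about the tool's x, y, z in degrees, then the opening, from 0 (shut) to 1 (fully open). A call has 1 to 8 rows; each row is the pose to reach, as a shift and turn from the pose measured when the call began, along the tool's axes at that moment; what a row does not reach only later rows make up. A row lasts 1/8 s, in which the tool goes at most 62.5 mm and 10.7 degrees, less where a joint would pass 70% of its speed; a pose out of reach is approached as far as the arm can. A call with a gripper value outside its range is refused whole. The fingers move at their own pace and stop on an object; "force" is the grip in N (left out, the last holds). Time passes only in rows, so rows that repeat a pose let the fingers close. It gives the time, the measured TCP pose, the force and the opening at its end, in the units of the state.
- bot.observe(): the state, without advancing time (a new reading comes with each control period).
- bot.capture(name): name is "scene" or "top" or "wrist"; returns a dict with "image" (420x560x3 uint8, red, green, blue), "camera_matrix" (3x3 intrinsics, pixels), "position" and "attitude" of the camera in the world; the wrist camera has in their place "mount" (4x4, takes a point from camera to tool coordinates, whose origin is the TCP and whose axes are the tool frame's). Camera axes: x right, y down, z forward; pixel columns grow to the right and rows downward; lengths in m; the calibration is good to about 2 mm. The wrist camera is an equidistant fisheye: a pixel r from the principal point sees the ray r / f radians off the axis. A picture is of the moment at which its call begins: read the wrist's pose just before it. There is no depth.
- bot.sign_off(): hands the job in, once; it reports no verdict.
Trained networks look in a picture, given as the dict that the camera call returned (one of the last four; its "shot" number tells which), for a name from the list of things; names that differ only in an ending like _2 or _b are one class to them, and where a whole thing is asked for, a point or a joint stands for the part that bears it (a point fixed in the world has none). Each returns a list of dicts, best first, with "confidence" (0 to 1); they miss things now and then, are a little off and sometimes report something else, mostly with a low value. They report only what shows in the picture. A call takes as long as a camera call. They do not tell look-alikes from the thing itself.
- bot.look_for(picture, thing): "uv" ([column, row] in pixels, amid what is visible of it).
- bot.cut_out(picture, thing): "region" (420x560 bool, what is visible of it) and "uv" ([column, row] in pixels, amid what is visible of it).
The state is a dict: "time": time; "joints": joint angles; "qvel": joint speeds; "joint_efforts": joint torques, N m; "position": TCP position; "tcp_rot": TCP orientation; "wrist_force": force on the tool from outside, world axes, zero at the start; "torque": the same for the moment, N m; "finger_gap": opening from 0.0 (shut) to 1.0 (fully open).
Only numpy, scipy, OpenCV 4.12 (cv2) and the standard library are available. Lean on these libraries where they do the work, as an engineer would, in place of code of your own. Each camera call takes 0.05 s, during which the arm holds its last target. There are 200 camera calls.

TASK

Get the extraction deck ready to run: gently push both cartridge strips along their lanes until each is fully home against the back stop, while the clamp bar is still swung open. Then push the free end of the clamp bar round on its pin until it rests against the yellow stop across the fronts of the strips, without slamming it. Leave the tip box, the reagent bottle and the green tube block where they are.

Things in the scene. Friction and masses are not known exactly. Their poses are not given: they have to be found in the camera images.
- deck: dark steel loading deck fixed to the bench, plate 196 x 236 mm, top at z = 12 mm. Origin on the bench, midway between the two lane mouths; z up, y = the way strips slide home, x across the lanes. Lanes centred at x = -25 and +25 mm between aluminium rails 16 mm high, from y = 0 (open mouth) to 120 mm. In front of the mouths the plate runs on to y = -103 mm
- back_stop (a point): middle of the near face of the aluminium back stop that ends both lanes: deck x = 0, y = 112 mm, z = 25 mm; the stop's top is at z = 38 mm
- bar_stop (a point): middle of the top of the yellow stop block (16 x 14 mm, top at z = 42 mm) on the deck, at deck x = -75, y = 3.5 mm; the shut clamp bar rests against its -y face
- strip_a: loose cartridge strip, white with a blue top and six wells, 34 x 110 x 30 mm (across, along the lane, high), about 0.14 kg, lying in the lane at deck x = -25 mm and sticking out of its mouth. Origin at the centre of its underside (z = 12 mm), long axis = its y; its front end face is 55 mm toward -y. Fully home its origin is at deck y = 57 mm
- strip_b: the same strip with an orange top, in the lane at deck x = +25 mm; origin, size and home position along y as for the blue one
- clampbar (a joint): angle of the aluminium clamp bar about its upright pin, rad: 0 = shut, a hard end against the yellow stop, bar along deck -x across both lane mouths; grows to at most 1.95 as the free end swings toward deck -y (1.57 = along deck -y). Stiff hinge: about 1 N at the end moves it and it stays where left. Shut, its edge is 6 mm in front of strips that are home; one that sticks out blocks it
- bar_pin (a point): axis of the clamp bar's pin, at mid thickness of the bar (z = 33 mm); in the deck frame x = 68, y = -12 mm. The bar is 16 mm wide, 14 mm thick, from z = 26 to 40 mm, and its end is 165 mm from the pin
- bar_tab (a point): top of the red upright tab (11 mm diameter, 19 mm tall) on the bar's free end, 155 mm from the pin, at z = 59 mm
- tip_box: loose box of pipette tips, blue base and clear top, 80 x 110 x 58 mm, beyond the deck's back stop; origin at the centre of its underside; not to be moved
- reagent: loose white reagent bottle with a blue cap, 48 mm diameter, 100 mm tall; origin at the centre of its underside; not to be moved
- tube_block: loose green tube block, 60 x 100 mm, 52 mm high with its tubes; origin at the centre of its underside; not to be moved
There are look-alikes about, which are no part of the job. What is shaped like the strip_a but turquoise is not meant.

How it is judged:
On the way:
1. both strips are home (within 4 mm of the back stop) while the clamp bar is still open by more than 0.9 rad (y of each of strip_a, strip_b in the frame of deck above 0.053 m and value of joint clampbar above 0.9 rad), for 0.2 s.
At the end, for the whole second after the job is handed in: both strips lie flat in their lanes within 4 mm of fully home, the clamp bar is within 0.035 rad (about 5 mm at its tab) of its stop, and everything is at rest (y of each of strip_a, strip_b in the frame of deck above 0.053 m and z of each of strip_a, strip_b in the frame of deck below 0.016 m and value of joint clampbar below 0.035 rad and velocity of joint clampbar between -0.05 and 0.05 rad/s and linear speed of each of strip_a, strip_b below 0.01 m/s); the robot touches nothing.
It fails at once if a strip is shoved faster than 0.35 m/s or tipped up by more than 0.25 rad (linear speed of any of strip_a, strip_b above 0.35 m/s or angle between any of strip_a, strip_b's own z axis and vertical above 0.25 rad).
It fails at once if the clamp bar is slammed shut, faster than 2.5 rad/s (velocity of joint clampbar below -2.5 rad/s).
It fails at once if the tip box, reagent bottle or tube block is moved by more than 20 mm (distance of any of tip_box, reagent, tube_block from where it was at the start of the episode above 0.02 m).
It also fails if it takes over 56 s, if anything falls off the work surface, if the arm or the gripper's body presses on something with over 40 N, if the wrist force passes 120 N, or if a joint passes its speed limit or range.

## Working session

There is one attempt and no reset: what is moved stays moved. The work goes in short steps, Python scripts to look and compute and a tool call to move; the robot and the scene stay as the last step left them, time stands still between calls to the robot, and variables do not carry over. Pictures are saved under pics/ and viewed, about 8 in all and at most 12, crops included, and the job is handed in when it is done.

Besides the shell and the picture viewer there is one more tool, called after "Request:" as a command line: name --argument value ..., lists and objects as JSON in quotes. jog_arm: Moves the arm, as the interface text tells. Its arguments: {"type":"object","properties":{"targets":{"type":"array"},"force":{"type":"number"}},"required":["targets"]}

```bash
mkdir -p pics; ls; python3 - <<'E'
from workcell import bot
import cv2, numpy as np
np.set_printoptions(precision=4,suppress=True)
s=bot.observe(); print(s['time'],s['position'],s['tcp_rot'],s['finger_gap'])
for n in('top','scene'):
    p=bot.capture(n); cv2.imwrite(f'pics/{n}0.png',p['image'][:,:,::-1])
    print(n,p['camera_matrix'],p['position'],p['attitude'])
    for t in('deck','strip_a','strip_b','clampbar','bar_tab','bar_stop','back_stop','bar_pin','tip_box','reagent','tube_block'):
        try: print(t,[(np.round(d['uv']),round(d['confidence'],2)) for d in bot.look_for(p,t)])
        except Exception as e: print(t,e)
E
```

```text
pics
0.0 [ 0.198  -0.5394  0.4035] [[-0.9387 -0.0005  0.3446]
 [-0.3446  0.0022 -0.9387]
 [-0.0003 -1.     -0.0022]] 0.9967524563328259
top [[542.8329   0.     277.9846]
 [  0.     542.8329 197.3014]
 [  0.       0.       1.    ]] [0.414  0.1032 1.1893] [[ 0.0028 -0.9907  0.1358]
 [-0.9997  0.0008  0.0261]
 [-0.026  -0.1358 -0.9904]]
deck [(array([277., 224.]), 0.57)]
strip_a [(array([358., 121.]), 0.89), (array([272., 213.]), 0.7), (array([280., 224.]), 0.63), (array([267., 236.]), 0.6), (array([270., 150.]), 0.29)]
strip_b [(array([358., 121.]), 0.89), (array([272., 213.]), 0.7), (array([280., 224.]), 0.63), (array([267., 236.]), 0.6), (array([270., 150.]), 0.29)]
clampbar [(array([323., 199.]), 0.82)]
bar_tab [(array([323., 200.]), 0.65)]
bar_stop [(array([280., 227.]), 0.79)]
back_stop [(array([279., 226.]), 0.94)]
bar_pin [(array([323., 199.]), 0.82)]
tip_box [(array([178., 204.]), 0.89)]
reagent [(array([395., 268.]), 0.72)]
tube_block [(array([267., 150.]), 0.96)]
scene [[442.6493   0.     279.0974]
 [  0.     442.6493 207.946 ]
 [  0.       0.       1.    ]] [1.1378 0.0504 0.8463] [[ 0.1075  0.7968 -0.5946]
 [ 0.9941 -0.0942  0.0536]
 [-0.0133 -0.5969 -0.8022]]
deck [(array([249., 221.]), 0.72), (array([388., 206.]), 0.47)]
strip_a [(array([297., 193.]), 0.82), (array([298., 209.]), 0.75), (array([220., 304.]), 0.55)]
strip_b [(array([297., 193.]), 0.82), (array([298., 209.]), 0.75), (array([220., 304.]), 0.55)]
clampbar [(array([248., 222.]), 0.66)]
bar_tab [(array([244., 223.]), 0.65)]
bar_stop [(array([289., 217.]), 0.92)]
back_stop [(array([292., 223.]), 0.87)]
bar_pin [(array([247., 222.]), 0.87)]
tip_box [(array([390., 206.]), 0.56)]
reagent [(array([184., 177.]), 0.55)]
tube_block [(array([311., 264.]), 0.76), (array([299., 210.]), 0.68)]
```

View pics/top0.png

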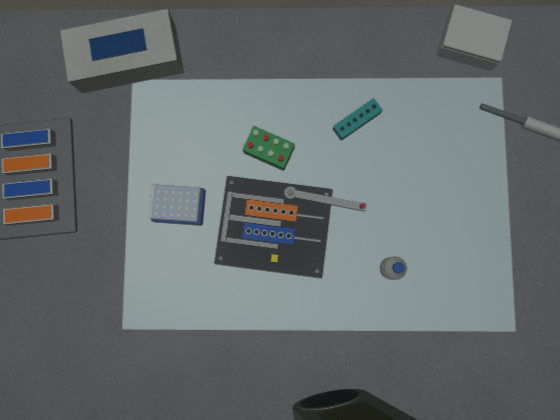

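View pics/scene0.png

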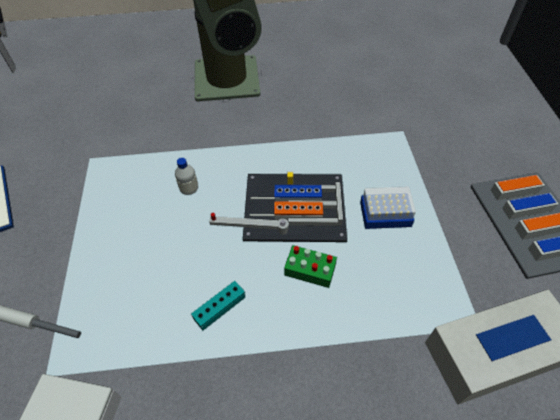

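```bash
python3 - <<'E'
import cv2
im=cv2.imread('pics/top0.png')[120:300,190:420]
cv2.imwrite('pics/topcrop.png',cv2.resize(im,None,fx=3.4,fy=3.3,interpolation=cv2.INTER_CUBIC))
E
```

```text
(no output)
```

View pics/topcrop.png

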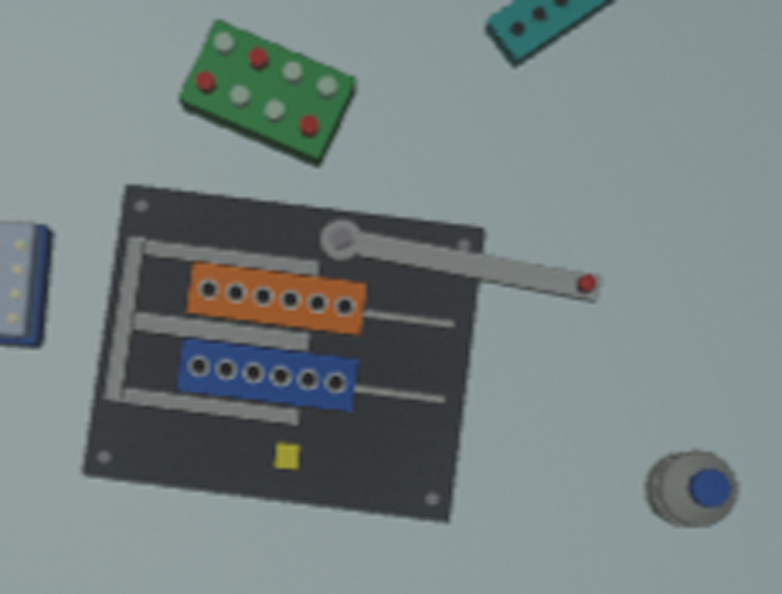

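Top view: the wanted strips are orange at (272,210) and blue at (269,234), both in the deck lanes. Look-alikes are the turquoise strip at (358,120) and the tray strips on the far left at (25,138..214). The bar is open, with its tab at about (362,206), the pin at (290,192) and the yellow stop at (274,258). The close crop confirms the choice.

```bash
cat > h.py <<'E'
import numpy as np
from scipy.optimize import least_squares
np.set_printoptions(precision=4,suppress=True)
def ray(p,uv,z):
    d=p['attitude']@np.linalg.inv(p['camera_matrix'])@np.r_[uv,1.]
    o=np.asarray(p['position']); return o+d*(z-o[2])/d[2]
def fit(p,D,UV):
    W=np.array([ray(p,u,d[2])[:2] for u,d in zip(UV,D)])
    f=lambda q:(todeck(q,W)-np.array(D)[:,:2]).ravel()
    q=least_squares(f,[.4,.1,-.1],loss='soft_l1',f_scale=.002).x
    return q,f(q).reshape(-1,2)
def R(t): return np.array([[np.cos(t),-np.sin(t)],[np.sin(t),np.cos(t)]])
def todeck(q,w): return (np.asarray(w)[...,:2]-q[:2])@R(q[2])
def toworld(q,d): return q[:2]+R(q[2])@np.asarray(d)[:2]
E
python3 - <<'E'
from h import *; from workcell import bot
p=bot.capture('top')
c=lambda x,y:np.array([190+(x+.5)/3.4-.5,120+(y+.5)/3.3-.5])
D=[(.098,.133,.012),(.098,-.103,.012),(-.098,-.103,.012),(-.098,.133,.012),(.068,-.012,.042),(-.075,.0035,.042)]
UV=[c(125,185),c(485,228),c(450,521),c(83,475),c(342,239),c(287,456)]
q,r=fit(p,D,UV); print(q,r*1e3); np.save('q.npy',q)
for n,u,z in [('tab',c(587,283),.059),('bargendmid',c(597,287),.04),('orange front l',c(367,285),.042),('orange front r',c(361,333),.042),('blue front l',c(358,361),.042),('blue front r',c(353,411),.042),('orange back',c(190,290),.042),('blue back',c(181,365),.042),('reagent cap',c(710,488),.1)]:
    w=ray(p,u,z); print(n,w,todeck(q,w)*1e3)
E
```

```text
[ 0.5122  0.1288 -0.1241] [[-2.1942 -0.5772]
 [-2.519   0.7054]
 [-0.3539  0.7858]
 [-0.2774 -0.8684]
 [ 4.508  -0.5188]
 [ 4.6881  0.4691]]
tab [ 0.5517 -0.0432  0.059 ] [  60.5719 -165.7635]
bargendmid [ 0.5515 -0.0519  0.04  ] [  61.3624 -174.3696]
orange front l [0.5526 0.0917 0.042 ] [ 44.6868 -31.7397]
orange front r [0.5215 0.0955 0.042 ] [ 13.4038 -31.8079]
blue front l [0.5035 0.0974 0.042 ] [ -4.7031 -32.156 ]
blue front r [0.4715 0.1006 0.042 ] [-36.8224 -32.9935]
orange back [0.5494 0.2027 0.042 ] [27.7692 77.9309]
blue back [0.5008 0.2077 0.042 ] [-20.9928  76.981 ]
reagent cap [ 0.4229 -0.107   0.1   ] [ -59.4287 -244.9991]
```

```bash
cat >> h.py <<'E'
try: q=np.load('q.npy')
except Exception: pass
def shift(s,dx,dy,z,yaw_off=0):
    """tool-axis shift (cm) to deck (dx,dy) m at TCP height z, and turn about tool y (deg) to tool z = deck -y"""
    Rt=np.asarray(s['tcp_rot']); w=np.r_[toworld(q,(dx,dy)),z]
    a=np.arctan2(Rt[1,2],Rt[0,2]); t=q[2]-np.pi/2
    return 100*Rt.T@(w-s['position']), -np.degrees((t-a+np.pi)%(2*np.pi)-np.pi)
def here(s): return todeck(q,s['position'])*1e3, s['position'][2]*1e3, s['wrist_force'], s['finger_gap'], s['time']
E
python3 - <<'E'
from h import *; from workcell import bot
q=np.load('q.npy'); q[:2]+=R(q[2])@[.0045,0]; np.save('q.npy',q); print(q)
import h; h.q=q
s=bot.observe()
for z in(.405,.222): print(h.shift(s,.025,-.062,z))
E
```

```text
[ 0.5166  0.1282 -0.1241]
(array([-52.2987,  -0.0343, -45.0777]), np.float64(27.26602049941718))
(array([-52.2984,  18.2657, -45.0771]), np.float64(27.26602049941718))
```

Request:
jog_arm --targets '[-3,0,-2.6,0,4,0,0,-7.5,0,-6.5,0,8,0,0,-12,0,-10.3,0,12,0,0,-16.5,0,-14.2,0,16,0,0,-21,0,-18.1,0,20,0,0,-25.5,0,-22,0,24,0,0,-30,0,-25.9,0,27.3,0,0,-34,0,-29.3,0,27.3,0,0]' --force 20

```text
time: 2.25
position: [0.4169, -0.1456, 0.405]
tcp_rot: [[-0.992, 0.001, -0.124], [0.124, -0.001, -0.992], [-0.001, -1.0, 0.0]]
wrist_force: [0.3, 0.0, 0.3]
finger_gap: 0.184
```

```bash
python3 - <<'E'
from h import *; from workcell import bot
s=bot.observe(); print(here(s))
for z in(.405,.222): print(shift(s,.025,-.062,z))
E
```

```text
(array([ -65.0282, -284.0337]), np.float64(405.02279589259393), array([0.336 , 0.0292, 0.3119]), 0.18440450468773398, 2.25)
(array([ -8.9934,   0.0043, -22.2072]), np.float64(-0.024429138234061606))
(array([ -8.9726,  18.3043, -22.2139]), np.float64(-0.024429138234061606))
```

Request:
jog_arm --targets '[-2.2,0,-5.5,0,0,0,0,-4.4,0,-11,0,0,0,0,-6.6,1,-16.5,0,0,0,0,-9,3,-22.2,0,0,0,0,-9,8,-22.2,0,0,0,0,-9,13,-22.2,0,0,0,0,-9,14,-22.2,0,0,0,0,-9,14,-22.2,0,0,0,0]'

```text
time: 3.25
position: [0.5342, 0.0633, 0.2654]
tcp_rot: [[-0.992, 0.001, -0.125], [0.125, -0.001, -0.992], [-0.001, -1.0, 0.0]]
wrist_force: [1.1, 0.7, 0.2]
finger_gap: 0.005
```

```bash
python3 - <<'E'
from h import *; from workcell import bot; import cv2
s=bot.observe(); print(here(s))
for y in(-.062,-.044,-.0105): print(shift(s,.025,y,.222))
a=bot.capture('top')['image'][120:300,200:400]; b=bot.capture('scene')['image'][140:260,190:360]
f=lambda i:cv2.resize(i,(400,600) if 0 else (400,360),interpolation=cv2.INTER_CUBIC)
cv2.imwrite('pics/c1.png',np.hstack([f(a),f(b)])[:,:,::-1])
E
```

```text
(array([ 25.4978, -62.2726]), np.float64(265.3800324662552), array([1.1167, 0.7157, 0.2076]), 0.005296563211126168, 3.25)
(array([ 0.054 ,  4.3379, -0.0291]), np.float64(-0.04180626800100668))
(array([ 0.0553,  4.3372, -1.8291]), np.float64(-0.04180626800100668))
(array([ 0.0578,  4.3357, -5.1791]), np.float64(-0.04180626800100668))
```

View pics/c1.png

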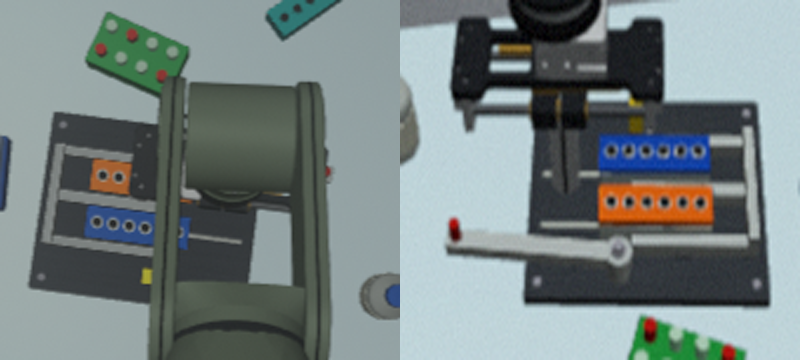

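The fingertips stand in front of the orange strip, clear of the bar. Now I'll descend and push slowly.

Request:
jog_arm --targets '[0,2.2,0,0,0,0,0,0,4.3,0,0,0,0,0,0,4.3,-0.8,0,0,0,0,0,4.3,-1.5,0,0,0,0,0,4.3,-2.2,0,0,0,0,0,4.3,-2.9,0,0,0,0,0,4.3,-3.6,0,0,0,0,0,4.3,-4.2,0,0,0,0]'

```text
time: 4.35
position: [0.5408, 0.1052, 0.2246]
tcp_rot: [[-0.992, 0.006, -0.124], [0.124, -0.001, -0.992], [-0.006, -1.0, 0.0]]
wrist_force: [1.1, -1.7, 2.2]
finger_gap: 0.001
```

```bash
python3 - <<'E'
from h import *; from workcell import bot; import cv2
s=bot.observe(); print(here(s))
print(shift(s,.025,-.0105,.222))
E
```

```text
(array([ 26.8787, -19.8246]), np.float64(224.64172074183236), array([ 1.1412, -1.6977,  2.1905]), 0.0014117292242918568, 4.35)
(array([ 0.1901,  0.2629, -0.9324]), np.float64(-0.03965216249321108))
```

Request:
jog_arm --targets '[0.2,0.1,-0.4,0,0,0,0,0.2,0.1,-0.7,0,0,0,0,0.2,0.1,-0.9,0,0,0,0,0.2,0.1,-0.9,0,0,0,0]'

```text
time: 4.85
position: [0.5402, 0.1142, 0.2237]
tcp_rot: [[-0.992, 0.006, -0.124], [0.124, -0.001, -0.992], [-0.007, -1.0, 0.001]]
wrist_force: [2.1, -3.4, 1.3]
finger_gap: 0.007
```

Request:
jog_arm --targets '[0,0,-0.1,0,0,0,0,0,0,-0.2,0,0,0,0]'

```text
time: 5.1
position: [0.5404, 0.1149, 0.2237]
tcp_rot: [[-0.992, 0.006, -0.124], [0.124, -0.005, -0.992], [-0.006, -1.0, 0.004]]
wrist_force: [0.3, -10.2, 3.1]
finger_gap: 0.007
```

Request:
jog_arm --targets '[0,0,-0.1,0,0,0,0,0,0,-0.2,0,0,0,0]'

```text
time: 5.35
position: [0.5406, 0.1156, 0.2238]
tcp_rot: [[-0.992, 0.005, -0.123], [0.123, -0.008, -0.992], [-0.006, -1.0, 0.008]]
wrist_force: [-0.2, -10.7, 4.0]
finger_gap: 0.001
```

```bash
python3 - <<'E'
from h import *; from workcell import bot; import cv2
s=bot.observe(); print(here(s))
E
```

```text
(array([25.3372, -9.5542]), np.float64(223.7622807956492), array([ -0.2273, -10.6935,   3.9797]), 0.0014166707318585858, 5.35)
```

Force rose to 10 N at the expected home position, so orange is seated. Back off and move across to blue.

Request:
jog_arm --targets '[0,0,1,0,0,0,0,0,0,3,0,0,0,0,0,-1,5,0,0,0,0,2.5,-1,5,0,0,0,0,5,-1,5,0,0,0,0,5,0,5,0,0,0,0,5,0,5,0,0,0,0]'

```text
time: 6.22
position: [0.485, 0.0716, 0.2235]
tcp_rot: [[-0.992, 0.004, -0.124], [0.124, -0.008, -0.992], [-0.005, -1.0, 0.008]]
wrist_force: [0.2, -0.2, 0.6]
finger_gap: 0.006
```

```bash
python3 - <<'E'
from h import *; from workcell import bot; import cv2
s=bot.observe(); print(here(s)); print(s['tcp_rot'])
for y in(-.044,-.0105): print(shift(s,-.025,y,.222))
E
```

```text
(array([-24.3686, -60.1253]), np.float64(223.48888881568146), array([ 0.2089, -0.2213,  0.5854]), 0.005969756431584158, 6.225)
[[-0.9923  0.0043 -0.1241]
 [ 0.1241 -0.0083 -0.9922]
 [-0.0053 -1.      0.0077]]
(array([ 0.0644,  0.1361, -1.6136]), np.float64(-0.020380911680707728))
(array([ 0.0655,  0.1103, -4.9635]), np.float64(-0.020380911680707728))
```

Request:
jog_arm --targets '[0,0,-0.8,0,0,0,0,0,0,-1.5,0,0,0,0,0,0,-2.2,0,0,0,0,0,0,-2.9,0,0,0,0,0,0,-3.6,0,0,0,0,0,0,-4.2,0,0,0,0,0,0,-4.6,0,0,0,0,0,0,-4.9,0,0,0,0]'

```text
time: 7.22
position: [0.491, 0.1204, 0.2231]
tcp_rot: [[-0.992, 0.004, -0.124], [0.124, -0.008, -0.992], [-0.005, -1.0, 0.008]]
wrist_force: [0.0, -1.4, 1.5]
finger_gap: 0.002
```

Request:
jog_arm --targets '[0,0,-0.1,0,0,0,0,0,0,-0.2,0,0,0,0]'

```text
time: 7.48
position: [0.4913, 0.1221, 0.2231]
tcp_rot: [[-0.992, 0.004, -0.124], [0.124, -0.01, -0.992], [-0.005, -1.0, 0.009]]
wrist_force: [-0.8, -4.4, 3.0]
finger_gap: -0.0
```

Request:
jog_arm --targets '[0,0,-0.1,0,0,0,0,0,0,-0.2,0,0,0,0]'

```text
time: 7.72
position: [0.4915, 0.1228, 0.2231]
tcp_rot: [[-0.992, 0.003, -0.123], [0.123, -0.013, -0.992], [-0.005, -1.0, 0.013]]
wrist_force: [-1.1, -10.0, 4.2]
finger_gap: 0.004
```

```bash
python3 - <<'E'
from h import *; from workcell import bot; import cv2
s=bot.observe(); print(here(s)); print(s['tcp_rot'])
E
```

```text
(array([-24.2998,  -8.4653]), np.float64(223.11919264073924), array([ -1.0745, -10.0223,   4.1544]), 0.0036081684295615093, 7.725)
[[-0.9924  0.0029 -0.1228]
 [ 0.1227 -0.0134 -0.9924]
 [-0.0045 -0.9999  0.013 ]]
```

Blue is seated too (10 N). Retract, raise and move to the outer side of the bar.

```bash
python3 - <<'E'
from h import *; from workcell import bot
s=bot.observe()
for d in((-.024,-.05,.223),(-.024,-.06,.285),(.095,-.145,.285),(.095,-.145,.231)): print(shift(s,*d))
E
```

```text
(array([-0.0254,  0.066 ,  4.153 ]), np.float64(0.058710025149113804))
(array([-0.0524, -6.1205,  5.2334]), np.float64(0.058710025149113804))
(array([-11.9431,  -5.9561,  13.7449]), np.float64(0.058710025149113804))
(array([-11.9186,  -0.5566,  13.6748]), np.float64(0.058710025149113804))
```

Request:
jog_arm --targets '[0,0,1.5,0,0,0,0,0,-1,4.5,0,0,0,0,0,-5,5.2,-0.7,0,0,0,-2,-6.5,6,-0.7,0,0,0,-5.5,-6.5,8.5,-0.7,0,0,0,-9,-6.5,11.5,-0.7,0,0,0,-11.9,-6.3,13.7,-0.7,0,0,0,-11.9,-6,13.7,-0.7,0,0,0]'

```text
time: 8.72
position: [0.5938, -0.0291, 0.2854]
tcp_rot: [[-0.992, 0.006, -0.126], [0.126, -0.001, -0.992], [-0.006, -1.0, -0.0]]
wrist_force: [-0.3, 0.3, 0.1]
finger_gap: 0.005
```

```bash
python3 - <<'E'
from h import *; from workcell import bot; import cv2
s=bot.observe(); print(here(s)); print(s['tcp_rot'])
print(shift(s,.095,-.145,.231))
a=bot.capture('top')['image'][120:300,200:400]; b=bot.capture('scene')['image'][140:260,190:360]
f=lambda i:cv2.resize(i,(400,360),interpolation=cv2.INTER_CUBIC)
cv2.imwrite('pics/c2.png',np.hstack([f(a),f(b)])[:,:,::-1])
E
```

```text
(array([  96.0772, -146.5715]), np.float64(285.4025886771331), array([-0.3365,  0.3064,  0.0585]), 0.004713803272558497, 8.725)
[[-0.992   0.0063 -0.1259]
 [ 0.1259 -0.0008 -0.992 ]
 [-0.0063 -1.     -0.    ]]
(array([ 0.1423,  5.4395, -0.1568]), np.float64(-0.12450909585599958))
```

View pics/c2.png

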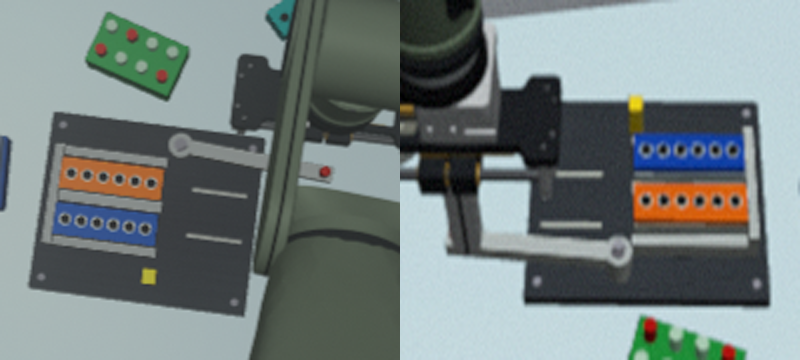

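Both strips sit against the back stop, the bar is still open, and the fingers are on its outer side. Descend beside the bar and compute the arc.

Request:
jog_arm --targets '[0.1,2.5,-0.1,0,0,0,0,0.1,5.4,-0.1,0,0,0,0,0.1,5.4,-0.1,0,0,0,0]'

```text
time: 9.2
position: [0.5885, -0.0245, 0.2275]
tcp_rot: [[-0.992, -0.005, -0.123], [0.123, 0.002, -0.992], [0.006, -1.0, -0.002]]
wrist_force: [-0.8, -1.4, -0.2]
finger_gap: 0.009
```

```bash
cat >> h.py <<'E'
def arc(s,ths,r=.135,z=.231):
    for t in ths:
        u=np.array([-np.cos(t),-np.sin(t)]); n=np.array([np.sin(t),-np.cos(t)])
        c=np.array([.068,-.012])+r*u+(.008+.008*abs(n[0])+.0125*abs(n[1]))*n
        print(round(t,2),np.round(shift(s,*c,z)[0],2))
E
python3 - <<'E'
from h import *; from workcell import bot
s=bot.observe(); print(here(s))
arc(s,np.arange(1.6,.85,-.1))
E
```

```text
(array([  90.2125, -142.6758]), np.float64(227.51818960891896), array([-0.7916, -1.3908, -0.2487]), 0.009202125175458504, 9.2)
1.6 [ 0.19 -0.35  0.38]
1.5 [ 1.5  -0.34  0.52]
1.4 [ 2.74 -0.33  0.54]
1.3 [ 4.   -0.33  0.44]
1.2 [ 5.25 -0.32  0.23]
1.1 [ 6.49 -0.31 -0.1 ]
1.0 [ 7.71 -0.3  -0.56]
0.9 [ 8.89 -0.3  -1.13]
```

Request:
jog_arm --targets '[0.7,-0.3,0.5,0,0,0,0,1.5,-0.3,0.5,0,0,0,0,2.7,-0.3,0.5,0,0,0,0,4,-0.3,0.4,0,0,0,0,5.2,-0.3,0.2,0,0,0,0,6.5,-0.3,-0.1,0,0,0,0,7.7,-0.3,-0.6,0,0,0,0,8.9,-0.3,-1.1,0,0,0,0]'

```text
time: 10.2
position: [0.5008, -0.0023, 0.231]
tcp_rot: [[-0.992, -0.005, -0.123], [0.123, 0.002, -0.992], [0.005, -1.0, -0.001]]
wrist_force: [0.9, 0.3, 1.7]
finger_gap: 0.004
```

```bash
python3 - <<'E'
from h import *; from workcell import bot
s=bot.observe(); print(here(s))
arc(s,np.arange(.9,-.05,-.1))
E
```

```text
(array([   0.4194, -131.4563]), np.float64(231.0459269140452), array([0.8979, 0.3066, 1.6639]), 0.0035753460599082017, 10.2)
0.9 [-0.09  0.   -0.  ]
0.8 [ 1.04  0.01 -0.7 ]
0.7 [ 2.1   0.02 -1.51]
0.6 [ 3.09  0.02 -2.44]
0.5 [ 3.99  0.03 -3.48]
0.4 [ 4.79  0.04 -4.61]
0.3 [ 5.47  0.04 -5.83]
0.2 [ 6.03  0.05 -7.13]
0.1 [ 6.45  0.05 -8.49]
0.0 [ 6.73  0.06 -9.9 ]
```

Request:
jog_arm --targets '[1,0,-0.7,0,0,0,0,2.1,0,-1.5,0,0,0,0,3.1,0,-2.4,0,0,0,0,4,0,-3.5,0,0,0,0,4.8,0,-4.6,0,0,0,0,5.5,0,-5.8,0,0,0,0,6,0,-7.1,0,0,0,0,6.4,0,-8.3,0,0,0,0]'

```text
time: 11.2
position: [0.4472, 0.0888, 0.2315]
tcp_rot: [[-0.992, -0.005, -0.122], [0.122, 0.002, -0.993], [0.005, -1.0, -0.001]]
wrist_force: [0.6, -1.3, 1.0]
finger_gap: 0.005
```

```bash
python3 - <<'E'
from h import *; from workcell import bot; import cv2
s=bot.observe(); print(here(s))
arc(s,[.15,.1,.05,0,-.02])
b=bot.capture('scene')['image'][140:260,190:360]
cv2.imwrite('pics/c3.png',cv2.resize(b,None,fx=3,fy=3,interpolation=cv2.INTER_CUBIC)[:,:,::-1])
E
```

```text
(array([-64.0043, -47.6472]), np.float64(231.514462160213), array([ 0.5542, -1.2956,  0.9976]), 0.0049716724993723585, 11.2)
0.15 [-0.17  0.05  0.58]
0.1 [ 0.02  0.05 -0.1 ]
0.05 [ 0.18  0.05 -0.8 ]
0 [ 0.3   0.06 -1.52]
-0.02 [ 0.34  0.06 -1.77]
```

View pics/c3.png

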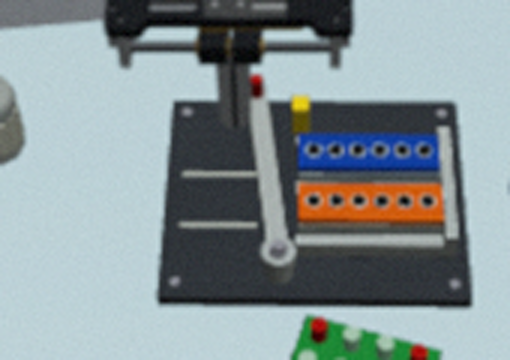

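The bar is nearly shut, with the tab at (257,85) and the yellow stop at (300,110). Both strips are still home. Continue slowly until there is contact.

Request:
jog_arm --targets '[0.1,0,-0.4,0,0,0,0,0.2,0,-0.8,0,0,0,0,0.2,0,-1.1,0,0,0,0,0.3,0,-1.4,0,0,0,0,0.3,0,-1.5,0,0,0,0]'

```text
time: 11.88
position: [0.4456, 0.1051, 0.2314]
tcp_rot: [[-0.993, -0.006, -0.122], [0.122, 0.003, -0.993], [0.007, -1.0, -0.002]]
wrist_force: [0.4, -1.7, 0.8]
finger_gap: 0.005
```

Request:
jog_arm --targets '[0,0,-0.1,0,0,0,0,0,0,-0.2,0,0,0,0]'

```text
time: 12.12
position: [0.4458, 0.1064, 0.2314]
tcp_rot: [[-0.993, -0.007, -0.121], [0.121, 0.0, -0.993], [0.007, -1.0, 0.0]]
wrist_force: [-1.3, -6.9, 1.6]
finger_gap: 0.004
```

Request:
jog_arm --targets '[0,0,-0.1,0,0,0,0,0,0,-0.2,0,0,0,0]'

```text
time: 12.38
position: [0.446, 0.1072, 0.2314]
tcp_rot: [[-0.993, -0.008, -0.12], [0.12, -0.004, -0.993], [0.007, -1.0, 0.004]]
wrist_force: [-0.4, -10.2, 2.4]
finger_gap: 0.002
```

```bash
python3 - <<'E'
from h import *; from workcell import bot
s=bot.observe(); print(here(s))
E
```

```text
(array([-67.4589, -29.5562]), np.float64(231.35335334112304), array([ -0.4196, -10.1624,   2.3723]), 0.002399163336077919, 12.375)
```

The stop is met: 10 N at the expected spot. Retract straight back, then up.

Request:
jog_arm --targets '[0,0,0.5,0,0,0,0,0,0,2,0,0,0,0,0,-1,5,0,0,0,0,0,-6,7,0,0,0,0,0,-11,12,0,0,0,0,0,-14,17,0,0,0,0,0,-14,21,0,0,0,0,0,-14,21,0,0,0,0]'

```text
time: 13.38
position: [0.4214, -0.1034, 0.373]
tcp_rot: [[-0.992, -0.006, -0.125], [0.125, -0.004, -0.992], [0.005, -1.0, 0.005]]
wrist_force: [-0.3, 0.5, -0.7]
finger_gap: 0.009
```

```bash
python3 - <<'E'
from h import *; from workcell import bot; import cv2
s=bot.observe(); print(here(s))
p=bot.capture('top'); a=p['image'][120:300,140:420]; b=bot.capture('scene')['image'][140:260,190:360]
cv2.imwrite('pics/c4a.png',cv2.resize(a,None,fx=2.8,fy=2.8,interpolation=cv2.INTER_CUBIC)[:,:,::-1])
h=cv2.cvtColor(p['image'],cv2.COLOR_RGB2HSV).astype(int)
m=((h[...,0]<6)|(h[...,0]>174))&(h[...,1]>130)&(h[...,2]>80); m[:160]=0; m[280:]=0; m[:,:220]=0; m[:,340:]=0
ys,xs=np.nonzero(m); print(len(xs))
if len(xs): uv=(xs.mean(),ys.mean()); d=todeck(q,ray(p,uv,.059))*1e3; print('tab',uv,d,np.arctan2(-12-d[1],68-d[0]))
E
```

```text
(array([ -65.7902, -241.5887]), np.float64(372.97302035062484), array([-0.3046,  0.5488, -0.6839]), 0.008588475107472886, 13.375)
13
tab (np.float64(280.38461538461536), np.float64(264.38461538461536)) [-86.8721 -11.3407] -0.004256988449167691
```

View pics/c4a.png

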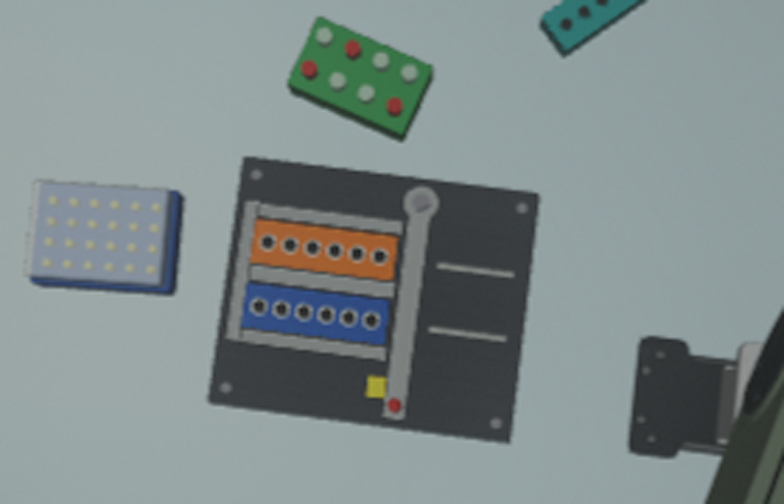

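The top view shows the bar lying against the yellow stop, with the tab at (394,405) in the crop and a measured angle of about 0.00 rad. Both strips are against the back stop, and the tip box and green block have not moved. The arm is clear of everything, so I'm handing in.

```bash
python3 -c "
from workcell import bot
print(bot.sign_off())"
```

```text
the job is handed in; nothing more can be done
None
```

I pushed both strips home with the bar still open, then swung the bar round to the yellow stop and handed the job in at about 13.4 s. No verdict is reported.

- **Strips:** I pushed orange first, then blue, at about 0.06 m/s. Each stopped at the expected home position with about 10 N on the wrist. The pictures show both strips against the back stop before and after the bar was shut.
- **Clamp bar:** It started at about 1.49 rad and I pushed it at about 0.8 rad/s, slowing near the end. It stopped with about 10 N, and the last top picture puts it at about -0.004 rad.
- **Other objects:** The tip box and tube block look unmoved in the last top picture. The bottle was hidden behind the arm there, so its final place was not checked. The arm passed over it with the fingertips at least 70 mm above its cap.
- **A disagreement:** The deck plate's corners were about 7 mm off sideways from the pin, the stop and the strips when I assumed the plate was centred. I used the pin, stop and strips, and the contact points agreed with them to within about 2 mm.

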